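# Load position and lid check on a bench sample reader

## Task

On the bench sample reader, push the sample shuttle by its red post along its slide until it clicks fully home under the lid. Then, with the orange release still where it is, give the lid's steel bar handle an upward tug to learn whether the lid is caught; if it is, slide the orange release to the left until it snaps over, and take the bar again. Raise the lid by the bar to about 45 degrees and finish while still holding it open there by the bar, with the shuttle still home and the other things on the bench left alone.

Things in the scene. Friction and masses are not known exactly. Their poses are not given: they have to be found in the camera images.
- reader: Cream and blue bench sample reader, fixed, 260 mm deep (x), 440 mm wide (y), yaw up to 15 degrees either way. Origin: centre of its underside, on the bench; x points to its back, y to its left (the shuttle's side), z up. Main deck 85 mm high for y -180 to 90 mm, with the lid and, in front of it, the orange release; lower deck 50 mm high for y 90 to 260 mm, with the shuttle.
- lid_bar: Round steel bar handle on the lid, moving with it, 10 mm thick, 84 mm long along its own y (the reader's y), rolling freely about it between two dark posts. Origin: middle of the bar's axis, 32 mm above the lid's top face, so fingers closing along the reader's x can pinch it from above. Lid shut: at x = -35, y = 0, z = 129 mm in the reader, 130 mm in front of and 44 mm above the hinge line.
- lid_hinge (a point): Middle of the lid's hinge line, which runs along the reader's y: x = 95, y = 0, z = 85 mm in the reader; it does not move. The blue lid is 165 mm deep, 190 mm wide and 12 mm thick and lies on the main deck, x -70 to 95 mm, y -100 to 90 mm in the reader.
- lid (a joint): Lid angle in rad: 0 shut, grows as the front edge rises, at most 1.3. It weighs 0.3 to 0.6 kg (2 to 4 N at the bar) and falls shut when let go. If the hidden catch holds it, it rises freely only 0.05 rad (the bar about 6 mm), then stops hard; if not, it rises freely all the way. Nothing seen from outside tells which; it differs from time to time.
- shuttle (a joint): Sample shuttle position in m along its slide, towards the reader's -y: 0 fully out, 0.09 home against its stop. Starts anywhere from 0 to 0.045. About 1 to 2 N slides it; a spring detent resists with 5 to 9 N from 0.079 on and, past 0.085, snaps it on to 0.09 and keeps it there.
- shuttle_post (a point): Centre of the top of the shuttle's upright red push post, round, 18 mm thick, 43 mm tall, standing on the shuttle plate (50 mm wide, its top 62 mm above the bench, reaching 20 mm beyond the post to +y). Post top 105 mm above the bench, at x = -20 mm and y = 215 mm minus the shuttle's travel in the reader (125 mm when home).
- release (a joint): Orange release slide in m: 0 at rest (right), 0.024 fully over (left, the reader's +y). An over-centre spring of about 5 N resists up to 0.012, then snaps it over; it stays there. Fully over, it frees a caught lid. It always starts at 0, whether the lid is caught or not.
- release_top (a point): Centre of the top of the orange release knob, a block 24 mm (reader's x) by 14 mm (reader's y), its top 22 mm above the main deck (107 mm above the bench); at x = -105 mm and y = -12 mm in the reader at rest, y = 12 mm when over.
- vial_red: Bystander: small amber vial with a red cap, 28 mm thick, 50 mm tall, standing on the reader's main deck right of the lid. Origin: centre of its underside.
- beaker: Bystander: glass beaker, 72 mm across, 85 mm tall, on the bench to the right of the reader. Origin: centre of its underside.
- wash_bottle: Bystander: white wash bottle, 64 mm thick, 160 mm tall. Origin: centre of its underside.
- pitcher: Bystander: clear plastic pitcher with a handle, 100 mm across, 120 mm tall. Origin: centre of its underside.
- jar_white: Bystander: white jar, 48 mm thick, 75 mm tall. Origin: centre of its underside.
- jar_amber: Bystander: amber jar with a black cap, 48 mm thick, 80 mm tall. Origin: centre of its underside.
- scoop: Bystander: steel scoop, spoon-shaped, 180 mm long lying on the bench. Origin: its middle, underneath.

How it is judged:
By the outcome, as a careful person would: the job done as asked, in the order asked, and still so for the second after the job is handed in, while the arm keeps its last pose, push and grip.
It also fails if it takes over 64 s, if anything falls off the work surface, if the arm or the gripper's body presses on something with over 40 N, if the wrist force passes 120 N, or if a joint passes its speed limit or range.

## Robot

A 6-joint arm with a two-finger parallel gripper is mounted at the origin on the work surface. World frame = base frame: x ahead of the robot, y to its left, z up, the work surface at z = 0. Lengths are in m, angles in rad, forces in N, time in s.
With the tool pointing down it reaches from about 0.275 to 0.85 m from the base axis. Payload 19 kg.
Tool frame: the origin (TCP) lies between the finger pads; the fingertips stand 8 mm ahead of it and the grasp point (between the pads) lies 11 mm behind it; z points along the fingers, y is the line along which they close (so a half turn about z gives the same grasp; the last joint's range is limited). The gripper opens to 85 mm and grips with 20 to 120 N. Pads are 22 mm wide; open, the fingers measure 114 mm over their backs; the gripper's body (76 mm by 85 mm) begins 54 mm behind the grasp point. The pads swing forward as they close: fully open they stand 13 mm farther back than shut.
Start: joints at [-1.361, 0.15, 1.437, -0, 1.554, -0.134], TCP at [0.194, -0.541, 0.239] pointing down, gripper open.
Joint ranges: [-2.8, 2.8], [-0.68, 2.1], [0.12, 2.68], [-1.39, 4.53], [0.16, 2.79], [-2.81, 2.81]. Speed limits (rad/s): [1.89, 1.89, 2.22, 3.01, 3.01, 3.01].

## Interface

Orientations are given as a unit quaternion [x, y, z, w].
In Python, from plant import env, optics gives the robot as it stands.
- The arm moves only by the tool send_rows, never from a script. Its argument "targets" is a list of rows, each an object of numbers: "tx", "ty", "tz": the shift along the tool's x, y, z in cm; "ax", "ay", "az": the turn, a rotation vector about the tool's x, y, z in rad. In form: [{"tx": .., "ty": .., "tz": .., "ax": .., "ay": .., "az": ..}, ...]. A call has 1 to 12 rows; each row is the pose to reach, as a shift and turn from the pose commanded when the call began, along the tool's axes at that moment; what a row does not reach only later rows make up. A row lasts 1/8 s, in which the tool goes at most 62.5 mm and 10.7 degrees, less where a joint would pass 70% of its speed; a pose out of reach is approached as far as the arm can. A call with a gripper value outside its range is refused whole. "hand" is the closure in counts, from 0 (fully open) to 255 (shut), set as the call begins (left out, the last holds). The fingers move at their own pace and stop on an object; "squeeze" is the grip in N (left out, the last holds). Time passes only in rows, so rows that repeat a pose let the fingers close. It gives the time, the measured TCP pose, the force, the opening and the grip force at its end, in the units of the state.
- env.get_state(): the state, without advancing time (a new reading comes with each control period).
- optics.snapshot(name): name is "side" or "top" or "wrist"; returns (picture, depth): 480x640x3 uint8, red, green, blue; 480x640 float32, m along the optical axis (not along the pixel's ray), 0 where there is no reading.
- optics.camera_params(name): a dict with "K" (3x3 intrinsics, pixels), "D" ([k1, k2, p1, p2, k3] as OpenCV has them; the pictures are not rectified), "R" (3x3) and "t" (3): a world point X has camera coordinates R X + t. Camera axes: x right, y down, z forward; pixel columns grow to the right and rows downward; lengths in m; the calibration is good to about 2 mm. A picture is of the moment at which its call begins: read the wrist's pose just before it. camera_params takes no time and is no camera call; for the wrist camera it gives the pose at the moment of the call.
- env.job_done(): hands the job in; it is judged then, once.
The state is a dict: "time_s": time; "joint_positions": joint angles; "qvel": joint speeds; "tau": joint torques, N m; "tcp_pos": TCP position; "orientation": TCP orientation; "contact_force": force on the tool from outside, world axes, zero at the start; "moment": the same for the moment, N m; "opening": opening from 0.0 (shut) to 1.0 (fully open); "grasp_force": force on a finger pad.
Only numpy, scipy, OpenCV 4.12 (cv2) and the standard library are available. Lean on these libraries where they do the work, as an engineer would, in place of code of your own. Each camera call takes 0.05 s, during which the arm holds its last target. There are 200 camera calls.

## Working session

There is one attempt and no reset: what is moved stays moved. The work goes in short steps, Python scripts to look and compute and a tool call to move; the robot and the scene stay as the last step left them, time stands still between calls to the robot, and variables do not carry over. Pictures are saved under pics/ and viewed, at most 10 in all, crops included, and the job is handed in when it is done.

Besides the shell and the picture viewer there is one more tool, called after "Request:" by a JSON object that holds its "op" and its "data", one argument or row to a line. send_rows: Moves the arm, as the interface text tells. Its arguments: {"type":"object","properties":{"targets":{"type":"array","items":{"type":"object","properties":{"tx":{"type":"number"},"ty":{"type":"number"},"tz":{"type":"number"},"ax":{"type":"number"},"ay":{"type":"number"},"az":{"type":"number"}}}},"hand":{"type":"number"},"squeeze":{"type":"number"}},"required":["targets"]}

```bash
mkdir -p pics && ls && python3 - <<'E'
from plant import env, optics
import cv2,numpy as np
s=env.get_state();print({k:np.round(v,3).tolist() for k,v in s.items()})
for n in("top","side"):
    p,d=optics.snapshot(n);cv2.imwrite(f"pics/{n}1.png",p[...,::-1]);np.save(f"{n}d.npy",d);np.save(f"{n}p.npy",p)
    c=optics.camera_params(n);print(n,np.round(c["K"],1).tolist(),np.round(c["R"],3).tolist(),np.round(c["t"],3))
E
```

```text
pics
{'time_s': 0.0, 'joint_positions': [-1.361, 0.151, 1.438, -0.0, 1.554, -0.134], 'qvel': [-0.001, 0.001, -0.001, -0.0, -0.0, -0.0], 'tau': [0.001, -71.305, -57.088, 0.0, 0.009, 0.0], 'tcp_pos': [0.194, -0.541, 0.239], 'orientation': [0.985, 0.171, -0.0, -0.001], 'contact_force': [-0.516, 0.475, -0.152], 'moment': [-0.025, 0.028, 0.001], 'grasp_force': 0.0, 'opening': 0.996}
top [[461.7, 0.0, 326.1], [0.0, 461.7, 238.8], [0.0, 0.0, 1.0]] [[0.019, -1.0, 0.023], [-0.996, -0.021, -0.09], [0.09, -0.022, -0.996]] [-0.026  0.508  1.424]
side [[486.2, 0.0, 317.7], [0.0, 486.2, 238.2], [0.0, 0.0, 1.0]] [[-0.937, -0.348, -0.013], [-0.201, 0.573, -0.794], [0.284, -0.742, -0.608]] [0.467 0.208 1.127]
```

View pics/top1.png

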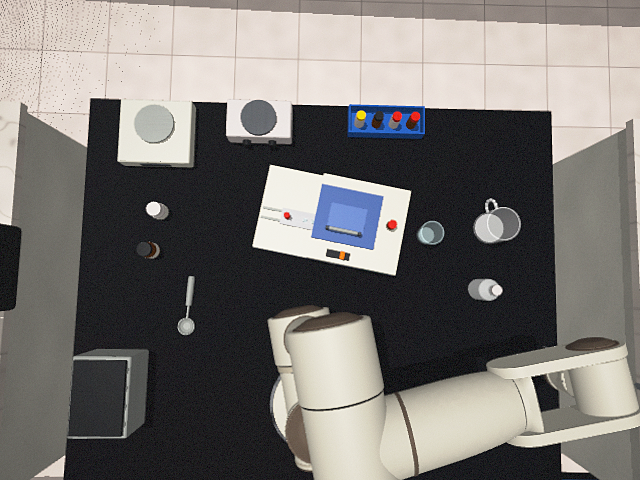

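View pics/side1.png

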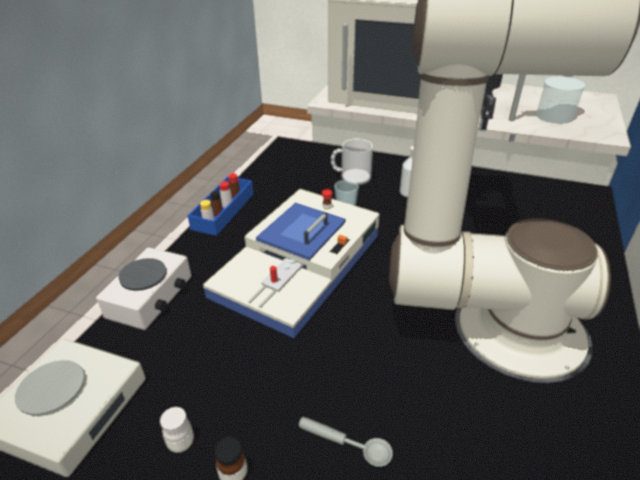

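The top view shows the post at about (287,215), the orange knob at (342,255), the bar from (327,229) to (361,235), and the blue lid around (347,215). The red vial is at (392,225). The reader is yawed about -10°, and nothing blocks access to it.

```bash
cat > h.py <<'E'
from plant import env, optics
import cv2,numpy as np
from scipy.spatial.transform import Rotation as Ro
def ray(c,uv,z):
    q=cv2.undistortPoints(np.array(uv,float).reshape(-1,1,2),c["K"],np.array(c["D"])).reshape(-1,2)
    R=np.array(c["R"]);C=-R.T@c["t"];d=np.c_[q,np.ones(len(q))]@R
    return C+d*((z-C[2])/d[:,2])[:,None]
def blob(m,box):
    k=np.zeros_like(m);x0,y0,x1,y1=box;k[y0:y1,x0:x1]=m[y0:y1,x0:x1]
    n,l,s,c=cv2.connectedComponentsWithStats(k.astype(np.uint8));i=1+np.argmax(s[1:,4]);return l==i,c[i],s[i,4]
E
python3 - <<'E'
from h import *
p=np.load("topp.npy");d=np.load("topd.npy");c=optics.camera_params("top")
h=cv2.cvtColor(p,cv2.COLOR_RGB2HSV);H,S,V=[h[...,i].astype(int) for i in range(3)]
R=np.array(c["R"]);t=c["t"]
def dep(m):
    v,u=np.nonzero(m);z=d[m];ok=z>0
    q=cv2.undistortPoints(np.c_[u,v].astype(float)[ok].reshape(-1,1,2),c["K"],np.array(c["D"])).reshape(-1,2)
    return (np.c_[q,np.ones(len(q))]*z[ok][:,None]-t)@R
b,bc,n=blob((H>100)&(H<130)&(S>90),(300,170,395,260))
ct=max(cv2.findContours(b.astype(np.uint8),0,2)[0],key=cv2.contourArea)
W=ray(c,ct[:,0,:],.097)[:,:2]
r=cv2.minAreaRect((W*1000).astype(np.float32));print("lid rect",r,n)
o,oc,n=blob((H>8)&(H<22)&(S>150),(320,240,365,270));P=dep(o);print("rel",oc,n,ray(c,oc,.107),np.percentile(P,[10,50,90],axis=0).round(3).tolist())
e,ec,n=blob(((H<7)|(H>173))&(S>130),(270,200,305,230));P=dep(e);print("post",ec,n,ray(c,ec,.1),np.percentile(P,[10,50,90],axis=0).round(3).tolist())
ve,vc,n=blob(((H<7)|(H>173))&(S>130),(380,210,405,240));print("vial",vc,n,ray(c,vc,.135))
print("bar",ray(c,[[327,229.5],[361,234.5]],.129))
cam=-R.T@t;print("cam",cam)
E
```

```text
lid rect ((570.5242919921875, -75.77722930908203), (187.8018341064453, 163.44110107421875), 79.64237213134766) 3249
rel [341.6   255.125] 40 [[ 0.45370954 -0.06086288  0.107     ]] [[0.445, -0.068, 0.092], [0.454, -0.062, 0.105], [0.463, -0.056, 0.11]]
post [286.42424242 215.03030303] 33 [[0.57018241 0.10483932 0.1       ]] [[0.564, 0.1, 0.083], [0.569, 0.106, 0.104], [0.576, 0.111, 0.109]]
vial [391.8030303  224.09090909] 66 [[ 0.54536557 -0.20395478  0.135     ]]
bar [[ 0.52624924 -0.01596143  0.129     ]
 [ 0.5136978  -0.11521621  0.129     ]]
cam [0.37843958 0.01526279 1.4640389 ]
```

```bash
cat >> h.py <<'E'
O=np.array([.5591,-.0686,0]);YAW=np.deg2rad(-10.36)
RR=Ro.from_euler("z",YAW)
def go(pr,tilt=0):
    "pr: TCP target in reader frame, mm; tilt: deg with lid opening about the bar. Prints tool-axis shift cm, turn rad"
    s=env.get_state();T=Ro.from_quat(s["orientation"])
    # tool x=reader y, tool y=reader x, tool z=down
    G=RR*Ro.from_euler("y",tilt,degrees=True)*Ro.from_matrix(np.array([[0,1,0],[1,0,0],[0,0,-1.]]))
    w=O+RR.apply(np.array(pr)/1000)
    print("shift cm",(T.inv().apply(w-s["tcp_pos"])*100).round(2),"turn",(T.inv()*G).as_rotvec().round(3),"world",w.round(3))
def st():
    s=env.get_state();print("t",round(s["time_s"],2),"tcp reader mm",(RR.inv().apply(s["tcp_pos"]-O)*1000).round(1),"F reader",RR.inv().apply(s["contact_force"]).round(1),"open",round(s["opening"],3),"grip",s["grasp_force"],"q",np.round(s["joint_positions"],2))
E
python3 -c "
from h import *
st();go([-20,220,239])"
```

```text
t 0.1 tcp reader mm [-274.4 -530.6  238.8] F reader [-0.2  0.4  0.6] open 0.998 grip 0.0 q [-1.36  0.15  1.44 -0.    1.55 -0.13]
shift cm [ 5.961e+01 -5.222e+01  4.000e-02] turn [-1.000e-03 -1.000e-03 -1.046e+00] world [0.579 0.151 0.239]
```

Request:
{"op": "send_rows", "data": {
  "targets": [
    {"tx": 5.0, "ty": -4.4, "tz": 0, "az": -0.09},
    {"tx": 9.9, "ty": -8.7, "tz": 0, "az": -0.18},
    {"tx": 14.9, "ty": -13.1, "tz": 0, "az": -0.27},
    {"tx": 19.9, "ty": -17.4, "tz": 0, "az": -0.36},
    {"tx": 24.8, "ty": -21.8, "tz": 0, "az": -0.45},
    {"tx": 29.8, "ty": -26.1, "tz": 0, "az": -0.54},
    {"tx": 34.8, "ty": -30.5, "tz": 0, "az": -0.63},
    {"tx": 39.7, "ty": -34.8, "tz": 0, "az": -0.72},
    {"tx": 44.7, "ty": -39.2, "tz": 0, "az": -0.81},
    {"tx": 49.7, "ty": -43.5, "tz": 0, "az": -0.9},
    {"tx": 54.6, "ty": -47.9, "tz": 0, "az": -0.98},
    {"tx": 59.6, "ty": -52.2, "tz": 0, "az": -1.046}
  ],
  "hand": 255,
  "squeeze": 40
}}

```text
$.targets[0]: bad value
```

```bash
python3 -c "
from h import *
st();go([-20,220,150])
p,d=optics.snapshot('wrist');cv2.imwrite('pics/w1.png',p[...,::-1]);np.save('w1.npy',p)
c=optics.camera_params('wrist');print({k:np.round(v,3).tolist() for k,v in c.items()})
R=np.array(c['R'])
for n,q in dict(post=[-20,172,105],bar=[-35,0,129],rel=[-105,-12,107]).items():
  w=O+RR.apply(np.array(q)/1000);print(n,cv2.projectPoints(w,cv2.Rodrigues(R)[0],c['t'],c['K'],np.array(c['D']))[0].round(0).ravel())
"
```

```text
t 0.1 tcp reader mm [-274.4 -530.6  238.8] F reader [-0.2  0.4  0.6] open 0.998 grip 0.0 q [-1.36  0.15  1.44 -0.    1.55 -0.13]
shift cm [ 59.61 -52.21   8.94] turn [-1.000e-03 -1.000e-03 -1.046e+00] world [0.579 0.151 0.15 ]
{'K': [[372.903, 0.0, 319.626], [0.0, 372.903, 242.353], [0.0, 0.0, 1.0]], 'D': [-0.049, 0.0, 0.0, 0.0, 0.0], 'R': [[0.337, -0.942, -0.001], [-0.909, -0.325, 0.262], [-0.247, -0.087, -0.965]], 't': [-0.575, -0.034, 0.378]}
post [1255. 1329.]
bar [269. 174.]
rel [ -82. -197.]
```

View pics/w1.png

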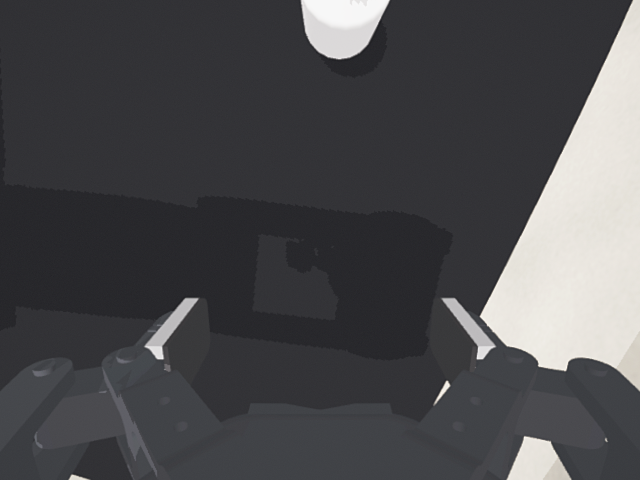

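The move was refused, probably because each row needs all six keys. This picture therefore shows only the open fingers at the start pose, with the wash bottle at (345,25).

Request:
{"op": "send_rows", "data": {
  "targets": [
    {"tx": 5.0, "ty": -4.4, "tz": 0, "ax": 0, "ay": 0, "az": -0.09},
    {"tx": 9.9, "ty": -8.7, "tz": 0, "ax": 0, "ay": 0, "az": -0.18},
    {"tx": 14.9, "ty": -13.1, "tz": 0, "ax": 0, "ay": 0, "az": -0.27},
    {"tx": 19.9, "ty": -17.4, "tz": 0, "ax": 0, "ay": 0, "az": -0.36},
    {"tx": 24.8, "ty": -21.8, "tz": 0, "ax": 0, "ay": 0, "az": -0.45},
    {"tx": 29.8, "ty": -26.1, "tz": 0, "ax": 0, "ay": 0, "az": -0.54},
    {"tx": 34.8, "ty": -30.5, "tz": 0, "ax": 0, "ay": 0, "az": -0.63},
    {"tx": 39.7, "ty": -34.8, "tz": 0, "ax": 0, "ay": 0, "az": -0.72},
    {"tx": 44.7, "ty": -39.2, "tz": 0, "ax": 0, "ay": 0, "az": -0.81},
    {"tx": 49.7, "ty": -43.5, "tz": 0, "ax": 0, "ay": 0, "az": -0.9},
    {"tx": 54.6, "ty": -47.9, "tz": 0, "ax": 0, "ay": 0, "az": -0.98},
    {"tx": 59.6, "ty": -52.2, "tz": 0, "ax": 0, "ay": 0, "az": -1.046}
  ],
  "hand": 255,
  "squeeze": 40
}}

```text
time_s: 1.65
tcp_pos: [0.5589, 0.1163, 0.2392]
orientation: [0.767, 0.641, 0.0, 0.0]
contact_force: [1.5, -1.3, 0.1]
opening: -0.004
grasp_force: 0.0
```

```bash
python3 -c "
from h import *
st();go([-20,220,239])"
```

```text
t 1.65 tcp reader mm [-33.5 181.8 239.2] F reader [ 1.7 -1.   0.1] open -0.004 grip 0.0 q [ 0.07  0.14  1.45 -0.    1.55  0.25]
shift cm [3.81 1.36 0.02] turn [0.    0.    0.003] world [0.579 0.151 0.239]
```

Request:
{"op": "send_rows", "data": {
  "targets": [
    {"tx": 0, "ty": 0, "tz": 0, "ax": 0, "ay": 0, "az": 0},
    {"tx": 0, "ty": 0, "tz": 0, "ax": 0, "ay": 0, "az": 0},
    {"tx": 0, "ty": 0, "tz": 0, "ax": 0, "ay": 0, "az": 0}
  ]
}}

```text
time_s: 2.02
tcp_pos: [0.558, 0.1131, 0.2395]
orientation: [0.769, 0.64, 0.0, 0.0]
contact_force: [0.2, -0.3, 0.5]
opening: -0.002
grasp_force: 0.0
```

```bash
python3 -c "
from h import *
st();go([-20,220,150]);go([-20,220,88])
p,d=optics.snapshot('wrist');c=optics.camera_params('wrist')
R=np.array(c['R'])
for n,q in dict(post=[-20,172,105],bar=[-35,0,129],rel=[-105,-12,107],lidc=[-70,90,97],lidb=[95,90,97]).items():
  w=O+RR.apply(np.array(q)/1000);u=cv2.projectPoints(w,cv2.Rodrigues(R)[0],c['t'],c['K'],np.array(c['D']))[0].ravel();print(n,u.round(0))
  p=p.copy();cv2.circle(p,tuple(int(x) for x in u),4,(0,255,0),1)
cv2.imwrite('pics/w2.png',p[...,::-1])
"
```

```text
t 2.02 tcp reader mm [-33.8 178.5 239.5] F reader [ 0.2 -0.3  0.5] open -0.002 grip 0.0 q [ 0.06  0.14  1.45 -0.    1.55  0.25]
shift cm [4.15 1.37 8.95] turn [ 0.     0.    -0.002] world [0.579 0.151 0.15 ]
shift cm [ 4.15  1.37 15.15] turn [ 0.     0.    -0.002] world [0.579 0.151 0.088]
post [338. 242.]
bar [319. 453.]
rel [240. 444.]
lidc [276. 335.]
lidb [475. 334.]
```

View pics/w2.png

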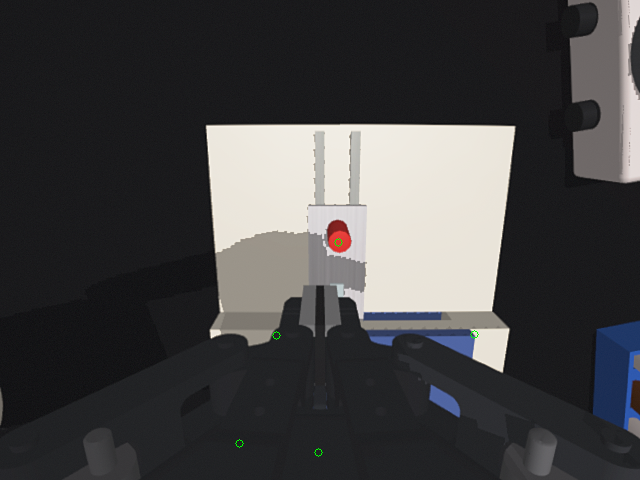

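The wrist view confirms the fit: the red post top at (339,241) is within a pixel or two of its prediction, and so is the lid corner at (474,334). Next I'll go down beyond the post.

Request:
{"op": "send_rows", "data": {
  "targets": [
    {"tx": 4.15, "ty": 1.37, "tz": 0, "ax": 0, "ay": 0, "az": 0},
    {"tx": 4.15, "ty": 1.37, "tz": 5, "ax": 0, "ay": 0, "az": 0},
    {"tx": 4.15, "ty": 1.37, "tz": 10, "ax": 0, "ay": 0, "az": 0},
    {"tx": 4.15, "ty": 1.37, "tz": 13, "ax": 0, "ay": 0, "az": 0},
    {"tx": 4.15, "ty": 1.37, "tz": 15.0, "ax": 0, "ay": 0, "az": 0},
    {"tx": 4.15, "ty": 1.37, "tz": 15.0, "ax": 0, "ay": 0, "az": 0},
    {"tx": 4.15, "ty": 1.37, "tz": 15.0, "ax": 0, "ay": 0, "az": 0}
  ]
}}

```text
time_s: 2.95
tcp_pos: [0.5797, 0.1521, 0.0906]
orientation: [0.768, 0.64, 0.001, 0.0]
contact_force: [1.0, 0.6, 0.8]
opening: 0.0
grasp_force: 0.0
```

```bash
python3 -c "
from h import *
st();go([-20,160,88])"
```

```text
t 2.95 tcp reader mm [-19.5 220.8  90.6] F reader [0.9 0.8 0.8] open 0.0 grip 0.0 q [0.13 0.29 1.58 0.   1.27 0.31]
shift cm [-6.08 -0.05  0.26] turn [ 0.001 -0.001 -0.001] world [0.568 0.092 0.088]
```

Request:
{"op": "send_rows", "data": {
  "targets": [
    {"tx": -1.0, "ty": -0.05, "tz": 0, "ax": 0, "ay": 0, "az": 0},
    {"tx": -2.0, "ty": -0.05, "tz": 0, "ax": 0, "ay": 0, "az": 0},
    {"tx": -2.6, "ty": -0.05, "tz": 0, "ax": 0, "ay": 0, "az": 0},
    {"tx": -3.2, "ty": -0.05, "tz": 0, "ax": 0, "ay": 0, "az": 0},
    {"tx": -3.8, "ty": -0.05, "tz": 0, "ax": 0, "ay": 0, "az": 0},
    {"tx": -4.4, "ty": -0.05, "tz": 0, "ax": 0, "ay": 0, "az": 0},
    {"tx": -5.0, "ty": -0.05, "tz": 0, "ax": 0, "ay": 0, "az": 0},
    {"tx": -5.6, "ty": -0.05, "tz": 0, "ax": 0, "ay": 0, "az": 0},
    {"tx": -6.0, "ty": -0.05, "tz": 0, "ax": 0, "ay": 0, "az": 0},
    {"tx": -6.4, "ty": -0.05, "tz": 0, "ax": 0, "ay": 0, "az": 0},
    {"tx": -6.7, "ty": -0.05, "tz": 0, "ax": 0, "ay": 0, "az": 0}
  ]
}}

```text
time_s: 4.32
tcp_pos: [0.5667, 0.0865, 0.0893]
orientation: [0.768, 0.64, 0.0, -0.0]
contact_force: [1.2, 4.2, 0.7]
opening: -0.002
grasp_force: 2.0
```

```bash
python3 -c "
from h import *
st()"
```

```text
t 4.33 tcp reader mm [-20.4 153.9  89.3] F reader [0.4 4.3 0.7] open -0.002 grip 1.991550698876381 q [0.02 0.24 1.64 0.   1.26 0.2 ]
```

Contact is made and the force is rising at the detent, so I'll push through it in small steps.

Request:
{"op": "send_rows", "data": {
  "targets": [
    {"tx": -0.2, "ty": 0, "tz": 0, "ax": 0, "ay": 0, "az": 0},
    {"tx": -0.4, "ty": 0, "tz": 0, "ax": 0, "ay": 0, "az": 0},
    {"tx": -0.6, "ty": 0, "tz": 0, "ax": 0, "ay": 0, "az": 0},
    {"tx": -0.8, "ty": 0, "tz": 0, "ax": 0, "ay": 0, "az": 0},
    {"tx": -0.8, "ty": 0, "tz": 0, "ax": 0, "ay": 0, "az": 0}
  ]
}}

```text
time_s: 4.95
tcp_pos: [0.5651, 0.0785, 0.0892]
orientation: [0.768, 0.64, -0.0, -0.0]
contact_force: [-0.1, -0.4, -0.0]
opening: -0.007
grasp_force: 0.0
```

```bash
python3 -c "
from h import *
st()
p,d=optics.snapshot('wrist');c=optics.camera_params('wrist')
h=cv2.cvtColor(p,cv2.COLOR_RGB2HSV);H,S,V=[h[...,i].astype(int) for i in range(3)]
e,ec,n=blob(((H<7)|(H>173))&(S>130)&(V>60),(200,100,450,460));print(ec,n)
cv2.imwrite('pics/w3.png',p[...,::-1])"
```

```text
t 4.95 tcp reader mm [-20.6 145.8  89.2] F reader [-0.  -0.4 -0. ] open -0.007 grip 0.0 q [ 0.    0.24  1.65 -0.    1.26  0.18]
[319.97860963 393.10695187] 187
```

Request:
{"op": "send_rows", "data": {
  "targets": [
    {"tx": -0.15, "ty": 0, "tz": 0, "ax": 0, "ay": 0, "az": 0},
    {"tx": -0.3, "ty": 0, "tz": 0, "ax": 0, "ay": 0, "az": 0},
    {"tx": -0.3, "ty": 0, "tz": 0, "ax": 0, "ay": 0, "az": 0}
  ]
}}

```text
time_s: 5.38
tcp_pos: [0.5647, 0.0763, 0.0892]
orientation: [0.768, 0.64, 0.0, -0.0]
contact_force: [0.8, 5.7, -0.6]
opening: -0.0
grasp_force: 2.7
```

Request:
{"op": "send_rows", "data": {
  "targets": [
    {"tx": 1.0, "ty": 0, "tz": 0, "ax": 0, "ay": 0, "az": 0},
    {"tx": 2.5, "ty": 0, "tz": 0, "ax": 0, "ay": 0, "az": 0},
    {"tx": 2.5, "ty": 0, "tz": -5, "ax": 0, "ay": 0, "az": 0},
    {"tx": 2.5, "ty": 0, "tz": -10, "ax": 0, "ay": 0, "az": 0},
    {"tx": -2, "ty": -0.5, "tz": -11, "ax": 0, "ay": 0, "az": 0},
    {"tx": -7, "ty": -1, "tz": -11, "ax": 0, "ay": 0, "az": 0},
    {"tx": -12, "ty": -1.5, "tz": -11, "ax": 0, "ay": 0, "az": 0},
    {"tx": -14.4, "ty": -1.5, "tz": -11, "ax": 0, "ay": 0, "az": 0},
    {"tx": -14.4, "ty": -1.5, "tz": -11, "ax": 0, "ay": 0, "az": 0}
  ],
  "hand": 100
}}

```text
time_s: 6.5
tcp_pos: [0.5241, -0.0638, 0.1994]
orientation: [0.769, 0.64, 0.0, 0.0]
contact_force: [1.2, -0.0, -0.6]
opening: 0.606
grasp_force: 0.0
```

```bash
python3 -c "
from h import *
st();go([-35,0,118])
p,d=optics.snapshot('top');c=optics.camera_params('top')
h=cv2.cvtColor(p,cv2.COLOR_RGB2HSV);H,S,V=[h[...,i].astype(int) for i in range(3)]
try:
  e,ec,n=blob(((H<7)|(H>173))&(S>130),(270,195,320,235));w=ray(c,ec,.1)[0];print(ec,n,RR.inv().apply(w-O))
except Exception as x: print(x)
cv2.imwrite('pics/t2.png',cv2.resize(p[140:300,220:440,::-1],None,fx=3,fy=3))
"
```

```text
t 6.5 tcp reader mm [-35.3  -1.6 199.4] F reader [ 1.2  0.2 -0.6] open 0.606 grip 0.0 q [-0.27  0.07  1.61 -0.    1.46 -0.08]
shift cm [0.16 0.03 8.14] turn [ 0.     0.    -0.002] world [ 0.525 -0.062  0.118]
[302.15384615 218.53846154] 26 [-0.02118194  0.12470449  0.1       ]
```

View pics/t2.png

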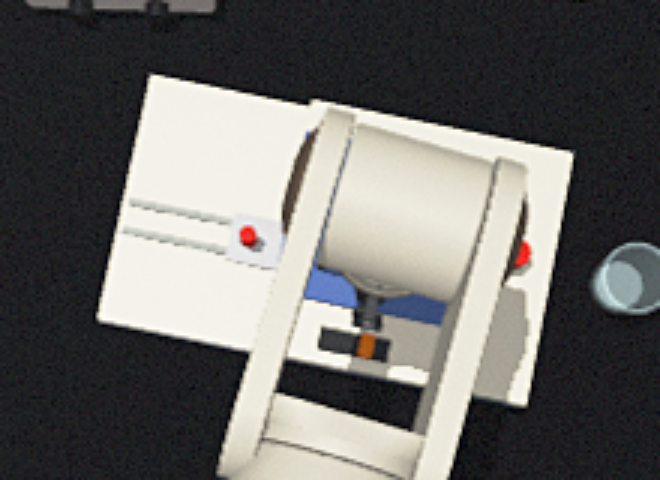

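The red post at crop (248,236) works out to y = 124.7 mm, so the shuttle is home. Next I'll descend onto the bar and grip it.

Request:
{"op": "send_rows", "data": {
  "targets": [
    {"tx": 0.15, "ty": 0, "tz": 4, "ax": 0, "ay": 0, "az": 0},
    {"tx": 0.15, "ty": 0, "tz": 6.5, "ax": 0, "ay": 0, "az": 0},
    {"tx": 0.15, "ty": 0, "tz": 8.1, "ax": 0, "ay": 0, "az": 0},
    {"tx": 0.15, "ty": 0, "tz": 8.1, "ax": 0, "ay": 0, "az": 0}
  ]
}}

```text
time_s: 7.05
tcp_pos: [0.5242, -0.0608, 0.1177]
orientation: [0.768, 0.641, -0.0, -0.001]
contact_force: [-0.2, -0.3, 0.5]
opening: 0.609
grasp_force: 0.0
```

Request:
{"op": "send_rows", "data": {
  "targets": [
    {"tx": 0, "ty": 0, "tz": 0, "ax": 0, "ay": 0, "az": 0},
    {"tx": 0, "ty": 0, "tz": 0, "ax": 0, "ay": 0, "az": 0},
    {"tx": 0, "ty": 0, "tz": 0, "ax": 0, "ay": 0, "az": 0},
    {"tx": 0, "ty": 0, "tz": 0, "ax": 0, "ay": 0, "az": 0},
    {"tx": 0, "ty": 0, "tz": 0, "ax": 0, "ay": 0, "az": 0},
    {"tx": 0, "ty": 0, "tz": 0, "ax": 0, "ay": 0, "az": 0}
  ],
  "hand": 255,
  "squeeze": 50
}}

```text
time_s: 7.8
tcp_pos: [0.5256, -0.0619, 0.1194]
orientation: [0.768, 0.64, 0.001, 0.001]
contact_force: [8.1, -0.3, 0.4]
opening: 0.098
grasp_force: 48.9
```

```bash
python3 -c "
from h import *
st()"
```

```text
t 7.8 tcp reader mm [-34.2   0.6 119.4] F reader [8.  1.2 0.4] open 0.098 grip 48.900593519210815 q [-0.26  0.13  1.71  0.    1.3  -0.08]
```

Request:
{"op": "send_rows", "data": {
  "targets": [
    {"tx": 0, "ty": 0.08, "tz": -0.25, "ax": 0, "ay": 0, "az": 0},
    {"tx": 0, "ty": 0.16, "tz": -0.5, "ax": 0, "ay": 0, "az": 0},
    {"tx": 0, "ty": 0.24, "tz": -0.75, "ax": 0, "ay": 0, "az": 0},
    {"tx": 0, "ty": 0.3, "tz": -1.0, "ax": 0, "ay": 0, "az": 0},
    {"tx": 0, "ty": 0.3, "tz": -1.0, "ax": 0, "ay": 0, "az": 0}
  ]
}}

```text
time_s: 8.43
tcp_pos: [0.529, -0.0625, 0.129]
orientation: [0.768, 0.64, 0.002, 0.002]
contact_force: [17.1, -1.8, -10.9]
opening: 0.096
grasp_force: 48.5
```

Request:
{"op": "send_rows", "data": {
  "targets": [
    {"tx": 0, "ty": 0.2, "tz": -0.2, "ax": 0, "ay": 0, "az": 0},
    {"tx": 0, "ty": 0.4, "tz": -0.4, "ax": 0, "ay": 0, "az": 0},
    {"tx": 0, "ty": 0.5, "tz": -0.6, "ax": 0, "ay": 0, "az": 0},
    {"tx": 0, "ty": 0.5, "tz": -0.6, "ax": 0, "ay": 0, "az": 0}
  ]
}}

```text
time_s: 8.93
tcp_pos: [0.5318, -0.063, 0.1345]
orientation: [0.768, 0.64, -0.0, -0.0]
contact_force: [-5.2, 1.7, -0.8]
opening: 0.095
grasp_force: 49.6
```

```bash
python3 -c "
from h import *
st()
p,d=optics.snapshot('side');cv2.imwrite('pics/s2.png',cv2.resize(p[170:290,220:400,::-1],None,fx=4,fy=4))
"
```

```text
t 8.93 tcp reader mm [-27.9   0.6 134.5] F reader [-5.4  0.8 -0.8] open 0.095 grip 49.58374857902527 q [-0.26  0.13  1.68  0.    1.34 -0.08]
```

View pics/s2.png

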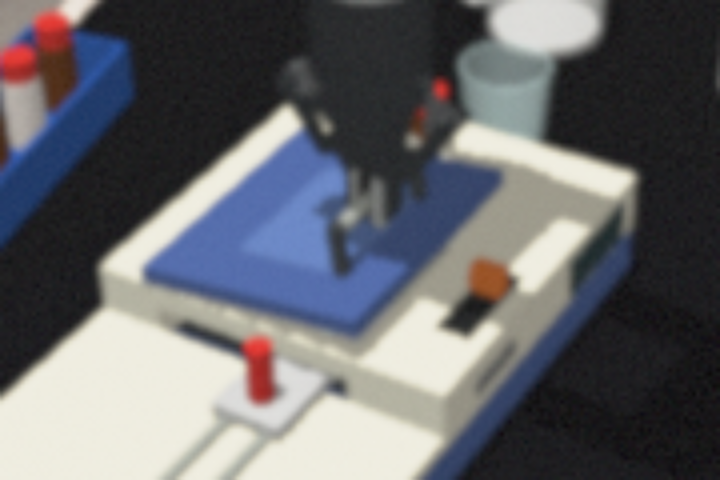

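The picture shows the fingers still on the bar, with the post at (258,370) home and the orange knob at (488,280) untouched. I'll measure the lid angle from depth to rule out slip.

```bash
cat >> h.py <<'E'
def lid(n="side"):
    p,d=optics.snapshot(n);c=optics.camera_params(n);R=np.array(c["R"])
    h=cv2.cvtColor(p,cv2.COLOR_RGB2HSV);m=(h[...,0]>100)&(h[...,0]<130)&(h[...,1]>90)&(d>0);v,u=np.nonzero(m)
    q=cv2.undistortPoints(np.c_[u,v].astype(float).reshape(-1,1,2),c["K"],np.array(c["D"])).reshape(-1,2)
    P=RR.inv().apply((np.c_[q,np.ones(len(q))]*d[m][:,None]-c["t"])@R-O)*1000
    P=P[(abs(P[:,1]+5)<90)&(P[:,2]>88)&(P[:,0]>-80)&(P[:,0]<100)]
    A=np.c_[P[:,0],np.ones(len(P))];w=np.ones(len(P),bool)
    for _ in range(6): k=np.linalg.lstsq(A[w],P[w,2],rcond=None)[0];r=P[:,2]-A@k;w=abs(r)<max(5,1.5*r[w].std())
    print("lid deg",np.degrees(np.arctan(-k[0])),"n",w.sum(),len(P),"z at hinge",k[0]*95+k[1])
    return p
E
python3 -c "
from h import *
lid()"
```

```text
lid deg 6.64271936885451 n 1807 1885 z at hinge 97.34538005504919
```

The lid is at 6.6° (0.116 rad), well past the 0.05 rad catch limit, and the force is small. It isn't caught, so the release stays untouched and I can raise the lid along its arc.

```bash
python3 -c "
from h import *
st()
f=lambda t,a:np.array([95+137.2*np.cos(np.radians(161.3-t))-9.5*np.sin(np.radians(a)),85+137.2*np.sin(np.radians(161.3-t))-9.5*np.cos(np.radians(a))])
for i in range(1,13):
  t=6.64+38.4*i/12;a=15*i/12;e=(f(t,a)-f(6.64,0))/10;print('ty %.2f tz %.2f ax %.3f'%(e[0],-e[1],np.radians(a)))
"
```

```text
t 9.03 tcp reader mm [-27.9   0.6 134.4] F reader [-5.3 -0.  -0.5] open 0.094 grip 49.5787650346756 q [-0.26  0.13  1.68  0.    1.34 -0.08]
ty 0.33 tz -0.68 ax 0.022
ty 0.69 tz -1.35 ax 0.044
ty 1.09 tz -1.99 ax 0.065
ty 1.53 tz -2.60 ax 0.087
ty 2.00 tz -3.20 ax 0.109
ty 2.50 tz -3.76 ax 0.131
ty 3.03 tz -4.29 ax 0.153
ty 3.59 tz -4.80 ax 0.175
ty 4.18 tz -5.27 ax 0.196
ty 4.79 tz -5.70 ax 0.218
ty 5.43 tz -6.10 ax 0.240
ty 6.08 tz -6.46 ax 0.262
```

Request:
{"op": "send_rows", "data": {
  "targets": [
    {"tx": 0, "ty": 0.33, "tz": -0.68, "ax": 0.022, "ay": 0, "az": 0},
    {"tx": 0, "ty": 0.69, "tz": -1.35, "ax": 0.044, "ay": 0, "az": 0},
    {"tx": 0, "ty": 1.09, "tz": -1.99, "ax": 0.065, "ay": 0, "az": 0},
    {"tx": 0, "ty": 1.53, "tz": -2.6, "ax": 0.087, "ay": 0, "az": 0},
    {"tx": 0, "ty": 2.0, "tz": -3.2, "ax": 0.109, "ay": 0, "az": 0},
    {"tx": 0, "ty": 2.5, "tz": -3.76, "ax": 0.131, "ay": 0, "az": 0},
    {"tx": 0, "ty": 2.5, "tz": -3.76, "ax": 0.131, "ay": 0, "az": 0}
  ]
}}

```text
time_s: 9.9
tcp_pos: [0.557, -0.0676, 0.1724]
orientation: [0.766, 0.639, -0.042, -0.051]
contact_force: [-7.5, 1.9, 4.2]
opening: 0.091
grasp_force: 50.1
```

```bash
python3 -c "
from h import *
st();lid()"
```

```text
t 9.9 tcp reader mm [ -2.3   0.6 172.4] F reader [-7.7  0.5  4.2] open 0.091 grip 50.07872521877289 q [-0.25  0.24  1.47 -0.01  1.56 -0.07]
lid deg 26.01025728612296 n 1086 1180 z at hinge 99.6468634844969
```

Request:
{"op": "send_rows", "data": {
  "targets": [
    {"tx": 0, "ty": 0.46, "tz": -0.6, "ax": 0.022, "ay": 0, "az": 0},
    {"tx": 0, "ty": 0.94, "tz": -1.17, "ax": 0.044, "ay": 0, "az": 0},
    {"tx": 0, "ty": 1.46, "tz": -1.72, "ax": 0.065, "ay": 0, "az": 0},
    {"tx": 0, "ty": 1.99, "tz": -2.22, "ax": 0.087, "ay": 0, "az": 0},
    {"tx": 0, "ty": 2.55, "tz": -2.7, "ax": 0.109, "ay": 0, "az": 0},
    {"tx": 0, "ty": 3.12, "tz": -3.13, "ax": 0.131, "ay": 0, "az": 0},
    {"tx": 0, "ty": 3.12, "tz": -3.13, "ax": 0.131, "ay": 0, "az": 0},
    {"tx": 0, "ty": 3.12, "tz": -3.13, "ax": 0.131, "ay": 0, "az": 0}
  ]
}}

```text
time_s: 10.95
tcp_pos: [0.5914, -0.0739, 0.1988]
orientation: [0.762, 0.635, -0.084, -0.1]
contact_force: [-1.9, 1.0, 0.7]
opening: 0.096
grasp_force: 49.8
```

```bash
python3 -c "
from h import *
st();p=lid();cv2.imwrite('pics/s3.png',cv2.resize(p[130:310,200:420,::-1],None,fx=3,fy=3))"
```

```text
t 10.95 tcp reader mm [ 32.7   0.6 198.8] F reader [-2.   0.6  0.7] open 0.096 grip 49.77360427379608 q [-0.24  0.38  1.25 -0.02  1.77 -0.06]
lid deg 42.780033298899625 n 261 342 z at hinge 108.68734943950338
```

View pics/s3.png

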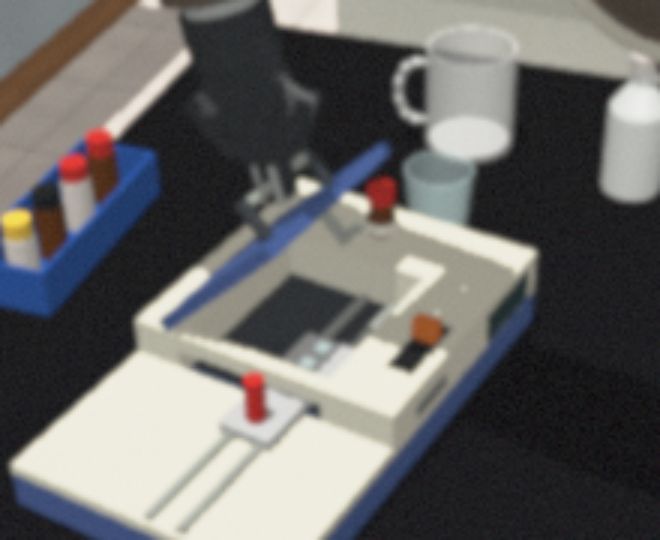

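The lid stands open at about 45°: the bar position gives 45.4°, and the depth fit on few pixels gives 42.8°. The post at (255,395) is home, the orange knob at (427,328) is at rest, and the vial, beaker and other things are undisturbed. I'm handing it in.

```bash
python3 -c "
from plant import env
print(env.job_done())"
```

```text
the job is handed in; nothing more can be done
None
```

The shuttle is home, the tug showed the lid wasn't caught so I left the orange release alone, and I handed in still holding the lid open by its bar at about 45 degrees.

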